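# Check the height of a brass embossing plate in the bench gauge

### The job

Take the plate holder that carries the brass plate and slide it, plate end first, between the gauge's rails and under the yellow bar until it is fully home against the red stop. Then press the gauge's red knob gently down until the foot rests on the brass plate, hold it there for a second, and let the knob spring back up. Leave the holder home in the gauge, and do not disturb the other holder, the spool, the bottle or the maul.

Things in the scene. Friction and masses are not known exactly. Their poses are not given: they have to be found in the camera images.
- holder_brass: Loose plate holder with the BRASS plate: grey bar 50 mm wide, 8 thick, 0.22 kg. Origin: underside, below the handle's centre; x to the nose, z up; bar from x=-25 to +141 mm. Handle: upright pale wood fin 44 long (x), 16 thick (y), top 62 mm above the underside. Brass plate 42 x 42 x 9 mm on the bar, its centre at x=+115, its top 17 mm above the underside.
- holder_brass_grip (a point): Grip point of the brass holder: in the middle of its wooden handle, 45 mm above the underside, 17 mm under the handle's top. Pinch the fin across y.
- holder_brass_plate (a point): Centre of the top face of the brass plate, 115 mm ahead of the handle.
- holder_black: The other loose holder, of the same shape, but with a BLACK plate only 5 mm thick. Same origin and axes. To be left alone.
- gauge: Fixed height gauge with blue C-shaped stand. Origin: underside of the grey base, under the plunger axis; x = push-in direction, z up. Base 100 mm wide, x=-105 to +80, 12 thick (channel floor). Blue head overhangs x=-20 to +76, from 66 to 90 mm above the origin. A holder fully home has its plate centre at x=0 and its handle at x=-115, in front of the base.
- gauge_entry (a point): Middle of the channel's mouth, on its floor, at gauge x=-95. Two steel rails, 14 mm high, x=-60 to +30, leave a channel 53 mm wide; flared guides widen it to about 76 mm at x=-98. A yellow bar crosses over it at x=-52 to -42, its underside 22 mm and its top 32 mm above the floor (5 mm over a passing brass plate).
- gauge_stop (a point): Foot of the red stop block's face, on the channel floor, at gauge x=+26: the holder's nose touches here when fully home.
- press_knob: Red knob on the gauge's plunger, 34 mm across, 20 high. Origin: centre of its top, 146 mm above the gauge's origin when up. Pressed down it takes the foot along against a light spring (3 to 6 N); with the foot on the plate it yields up to 12 mm more against a stiffer spring (8 to 20 N), then bottoms out hard. Springs back when let go.
- gauge_foot (a joint): Reading of the gauge: how far (m) the foot, a steel disc 18 mm across on the plunger, has come down; 0 = up, most 0.030. It reads 0.022 when the foot rests on a brass plate.
- spool: Upright spool of dark brown thread, 42 mm across, 95 mm tall, origin at the centre of its underside. Leave alone.
- oil: Small amber bottle with white cap, 48 mm across, 120 mm tall, origin at the centre of its underside. Leave alone.
- maul: Black maul standing on its head, 60 mm across, with dark wooden handle up, 155 mm tall, origin at the centre of its underside. Leave alone.
Not all that is in view belongs to the job. Leave any pink look-alike of the holder_brass alone. Leave any purple look-alike of the gauge alone.

How it is judged (in metres and radians):
On the way, in this order (a step that is already met when the one before it is completed fails the run):
1. the brass holder is fully home in the gauge, under the yellow bar and the head (x of holder_brass_plate in the frame of gauge between -0.004 and 0.004 m and y of holder_brass_plate in the frame of gauge between -0.004 and 0.004 m and z of holder_brass_plate in the frame of gauge between 0.026 and 0.0315 m and angle between the x axis of holder_brass and the x axis of gauge, either way round below 0.08 rad), for 0.2 s.
2. with the holder home, the foot is pressed down and rests on the brass plate (all of step 1 and value of joint gauge_foot between 0.0205 and 0.0235 m), for 0.8 s.
At the end, for the whole second after the job is handed in: The brass plate's centre is within 4 mm of the plunger axis along and across the channel, the holder lies flat on the channel floor (height within about 3 mm) and straight (0.08 rad), at rest, and the foot is up again (reading under 3 mm) (all of step 1 and value of joint gauge_foot below 0.003 m and linear speed of holder_brass below 0.02 m/s); the robot touches nothing.
It fails at once if holder_black moved by more than 20 mm (distance of holder_black from where it was at the start of the episode above 0.02 m).
It fails at once if spool moved by more than 20 mm (distance of spool from where it was at the start of the episode above 0.02 m).
It fails at once if oil moved by more than 20 mm (distance of oil from where it was at the start of the episode above 0.02 m).
It fails at once if maul moved by more than 20 mm (distance of maul from where it was at the start of the episode above 0.02 m).
It fails at once if the knob is pressed hard (more than 40 N) (contact force between the fingers and press_knob above 40 N).
It also fails if it takes over 58 s, if anything falls off the work surface, if the arm or the gripper's body presses on something with over 40 N, if the wrist force passes 120 N, or if a joint passes its speed limit or range.

### The arm

A 7-joint arm with a two-finger parallel gripper is mounted at the origin on the work surface. World frame = base frame: x ahead of the robot, y to its left, z up, the work surface at z = 0. Lengths are in mm, angles in degrees, forces in N, time in s.
With the tool pointing down it reaches from about 400 to 875 mm from the base axis. Payload 6.5 kg.
Tool frame: the origin (TCP) lies on the centre line of the jaws, within the pads' length; the fingertips stand 14 mm ahead of it and the grasp point (between the pads) lies 5 mm behind it (env.tcp_to_tips is the distance from the TCP to the fingertips, in mm); z points along the fingers, y is the line along which they close (so a half turn about z gives the same grasp; the last joint's range is limited). The gripper opens to 85 mm and grips with 20 to 120 N. Pads are 22 mm wide; open, the fingers measure 114 mm over their backs; the gripper's body (76 mm by 85 mm) begins 54 mm behind the grasp point. The pads swing forward as they close: fully open they stand 13 mm farther back than shut.
Start: joints at [-75.756, 30.733, -0.252, 88.115, 0.149, 61.152, -4.079], TCP at [201.253, 618.051, 210.49] pointing down, gripper open.
Joint ranges: [-154.64, 154.64], [-21.42, 123.67], [-72.66, 72.17], [13.99, 137.28], [-74.86, 254.86], [10.95, 109.41], [-158.01, 158.01]. Speed limits (degrees/s): [136.94, 136.94, 180, 180, 180, 180, 180].

### API

Orientations are given as a 3x3 rotation matrix whose columns are the frame's x, y, z axes.
In Python, from plant import env gives the robot as it stands.
- The arm moves only by the shell command python3 -m handwheel 'ROWS' [OPENING] [FORCE]. ROWS is JSON, a list of rows, each an object with "offset": the shift along the tool's x, y, z in mm, a list of three; "twist": the turn about the tool's z in degrees. A call has 1 to 12 rows; each row is the pose to reach, as a shift and turn from the pose commanded when the call began, along the tool's axes at that moment; what a row does not reach only later rows make up. A row lasts 1/8 s, in which the tool goes at most 62.5 mm and 10.7 degrees, less where a joint would pass 70% of its speed; a pose out of reach is approached as far as the arm can. A call with a gripper value outside its range is refused whole. OPENING is the closure, from -1 (fully open) to 1 (shut), set as the call begins (- or left out, the last holds). The fingers move at their own pace and stop on an object; FORCE is the grip in N (left out, the last holds). Time passes only in rows, so rows that repeat a pose let the fingers close. It gives the time, the measured TCP pose, the force, the opening and the grip force at its end, in the units of the state.
- env.state(): the state, without advancing time (a new reading comes with each control period).
- env.snapshot(name): name is "scene" or "side" or "wrist"; returns (picture, depth): 420x560x3 uint8, red, green, blue; 420x560 float32, mm along the optical axis (not along the pixel's ray), 0 where there is no reading.
- env.camera_info(name): a dict with "fx", "fy", "cx", "cy" (pixels), "dist" ([k1, k2, p1, p2, k3] as OpenCV has them; the pictures are not rectified), "world_from_camera" (4x4, takes a point from camera to world coordinates); the wrist camera has in their place "tool_from_camera" (4x4, takes a point from camera to tool coordinates, whose origin is the TCP and whose axes are the flange's). Camera axes: x right, y up, looking along -z (the intrinsics and any distortion apply to the point x, -y, -z); pixel columns grow to the right and rows downward; lengths in mm; the calibration is good to about 2 mm. A picture is of the moment at which its call begins: read the wrist's pose just before it. camera_info takes no time and is no camera call.
- env.hand_in(): hands the job in; it is judged then, once.
The state is a dict: "time_s": time; "joint_pos": joint angles; "qvel": joint speeds; "joint_efforts": joint torques, N m; "tool_pos": TCP position; "orientation": TCP orientation; "wrist_force": force on the tool from outside, world axes, zero at the start; "moment": the same for the moment, N m; "width": opening from 0.0 (shut) to 1.0 (fully open); "gripper_force": force on a finger pad.
Only numpy, scipy, OpenCV 4.12 (cv2) and the standard library are available. Lean on these libraries where they do the work, as an engineer would, in place of code of your own. Each camera call takes 0.05 s, during which the arm holds its last target. There are 200 camera calls.

## Working session

There is one attempt and no reset: what is moved stays moved. The work goes in short steps, Python scripts to look and compute and a shell command to move; the robot and the scene stay as the last step left them, time stands still between calls to the robot, and variables do not carry over. Pictures are saved under pics/ and viewed, at most 10 in all, crops included, and the job is handed in when it is done.

```bash
mkdir -p pics; ls
cat > h.py <<'E'
import numpy as np, cv2, json
from plant import env
def snap(n,f):
    s=env.state(); im,d=env.snapshot(n); cv2.imwrite(f'pics/{f}.png',im[:,:,::-1]); 
    ci=env.camera_info(n)
    if n=='wrist':
        T=np.eye(4);T[:3,:3]=s['orientation'];T[:3,3]=s['tool_pos'];W=T@np.array(ci['tool_from_camera'])
    else: W=np.array(ci['world_from_camera'])
    np.savez(f'pics/{f}.npz',im=im,d=d,W=W,K=[ci['fx'],ci['fy'],ci['cx'],ci['cy']],dist=ci['dist'])
def ray(f,uv):
    z=np.load(f'pics/{f}.npz');fx,fy,cx,cy=z['K'];K=np.array([[fx,0,cx],[0,fy,cy],[0,0,1.]])
    p=cv2.undistortPoints(np.array(uv,float).reshape(-1,1,2),K,z['dist']).reshape(-1,2)
    r=np.c_[p[:,0],-p[:,1],-np.ones(len(p))]
    return z['W'][:3,3],r@z['W'][:3,:3].T,z
def bydepth(f,uv):
    o,r,z=ray(f,uv); d=np.array([np.median(z['d'][int(v)-1:int(v)+2,int(u)-1:int(u)+2]) for u,v in uv]); return o+r*d[:,None]
def atz(f,uv,h):
    o,r,z=ray(f,uv); return o+r*((h-o[2])/r[:,2])[:,None]
def cloud(f):
    z=np.load(f'pics/{f}.npz');H,Wd=z['d'].shape
    u,v=np.meshgrid(np.arange(Wd),np.arange(H)); o,r,_=ray(f,np.c_[u.ravel(),v.ravel()])
    return (o+r*z['d'].reshape(-1,1)).reshape(H,Wd,3),z['im'],z['d']
E
python3 - <<'E'
from h import *
snap('scene','s0');snap('side','d0');snap('wrist','w0');print(env.state(),env.tcp_to_tips)
a=[cv2.imread(f'pics/{n}0.png') for n in 'sdw']
cv2.imwrite('pics/m0.png',cv2.resize(np.hstack(a[:2]),(800,300)))
for n in ['scene','side']: print(env.camera_info(n)['world_from_camera'])
E
```

```text
pics
{'time_s': 0.15, 'joint_pos': array([-75.75487141,  30.77048666,  -0.25487875,  88.15636332,
         0.14698279,  61.1544925 ,  -4.0790388 ]), 'qvel': array([ 0.07521486, -0.13071847, -0.02212059, -0.18469808, -0.06641902,
       -0.01699779, -0.09089822]), 'joint_efforts': array([ 1.57883678e-03, -5.83790517e+01,  1.04976274e+00, -2.59355575e+01,
        1.24700053e-02,  6.41334511e-03,  1.48459634e-05]), 'tool_pos': array([201.10407089, 617.55493344, 209.78985854]), 'orientation': array([[-9.50872587e-01,  3.09582276e-01, -3.70629224e-04],
       [ 3.09582490e-01,  9.50871610e-01, -1.36481443e-03],
       [-7.01015494e-05, -1.41250494e-03, -9.99999000e-01]]), 'wrist_force': array([-0.80891936, -0.00286823,  0.63068365]), 'moment': array([-0.02880127,  0.08572459, -0.03642632]), 'gripper_force': 0.0, 'width': 1.00337744421112} 14.0
[[ 2.78224363e-01 -5.76935892e-01  7.67942823e-01  1.61599929e+03]
 [ 9.60445870e-01  1.76772761e-01 -2.15163011e-01 -3.11096057e+02]
 [-1.16161090e-02  7.97431105e-01  6.03298184e-01  1.03178936e+03]
 [ 0.00000000e+00  0.00000000e+00  0.00000000e+00  1.00000000e+00]]
[[ 9.84416954e-01  1.37588347e-01 -1.09511219e-01  3.08400562e+02]
 [-1.75640494e-01  7.38910092e-01 -6.50509257e-01 -8.68482478e+02]
 [-8.58354836e-03  6.59606946e-01  7.51561707e-01  1.16611052e+03]
 [ 0.00000000e+00  0.00000000e+00  0.00000000e+00  1.00000000e+00]]
```

View pics/s0.png

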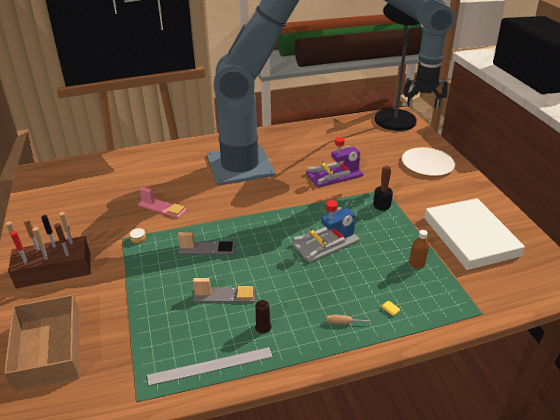

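View pics/d0.png

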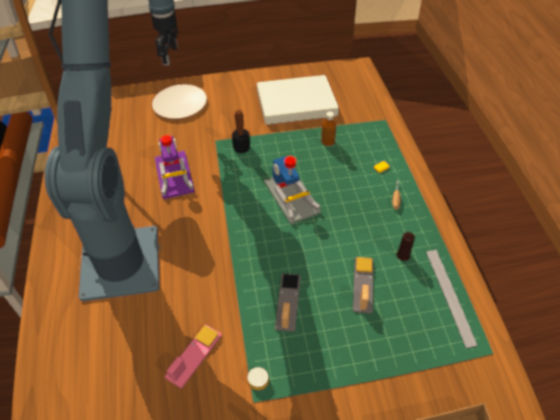

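The scene view shows the brass holder's fin at about (202,287) and its plate at (245,293). The gauge is at (327,235) with its knob at (332,206), and the spool is at (262,316). In the side view the brass plate is at (364,265) and the knob at (290,162).

Run:
```python
from h import *
np.set_printoptions(precision=1,suppress=True)
print(bydepth('s0',[(201,281),(245,293),(332,205),(316,236),(300,249),(262,304),(384,190),(420,238),(226,247),(345,238)]))
print(bydepth('d0',[(365,290),(364,264),(290,161),(296,196),(304,212),(407,238),(330,117),(240,140)]))
for f in('s0','d0'):
    P,im,d=cloud(f);r,g,b=[im[...,i].astype(int) for i in range(3)]
    m=(P[...,2]>10)&(P[...,2]<25)&(r>150)&(g>100)&(b<110)&(d>0)&(P[...,0]>300)&(P[...,0]<900)
    n,l,st,c=cv2.connectedComponentsWithStats(m.astype(np.uint8))
    for i in range(1,n):
        if st[i,4]>25: print(f,'plate?',c[i],st[i,4],P[l==i].mean(0))
    m=(P[...,2]>110)&(P[...,2]<160)&(r>150)&(g<60)&(d>0)
    n,l,st,c=cv2.connectedComponentsWithStats(m.astype(np.uint8))
    for i in range(1,n):
        if st[i,4]>25: print(f,'knob',c[i],st[i,4],P[l==i].mean(0))
```

```text
[[ 631.6 -244.7   66. ]
 [ 664.9 -135.3   21.4]
 [ 522.4  161.2  149.9]
 [ 525.6  115.2   47.8]
 [ 533.8   63.2   16.9]
 [ 785.  -117.8   98.6]
 [ 404.5  391.6   76.3]
 [ 686.3  363.3  108.2]
 [ 460.4 -145.1   16.1]
 [ 536.2  205.    26.2]]
[[ 625.4 -240.3   62.3]
 [ 657.9 -136.    18. ]
 [ 510.9  156.6  147.8]
 [ 520.9  113.1   46. ]
 [ 537.2   73.7   16.3]
 [ 770.4 -125.1   91.2]
 [ 679.9  362.5  115.6]
 [ 389.6  366.3   62.2]]
s0 plate? [244.8 291.1] 162 [ 657.6 -134.1   21.2]
s0 plate? [390.6 307.6] 142 [822.9 218.9  15.5]
s0 knob [339.2 139.3] 32 [167.5 325.9 146.2]
s0 knob [331.2 203.5] 61 [515.7 161.4 150.5]
d0 plate? [381.4 166.1] 99 [818.3 216.1  14.6]
d0 plate? [395.2 198.5] 60 [814.4  70.7  21.7]
d0 plate? [363.6 264.1] 212 [ 656.2 -137.3   19.8]
d0 plate? [254.8 384.9] 34 [ 320.2 -415.9   17. ]
d0 knob [165.9 139.7] 76 [165.5 320.6 143.1]
d0 knob [289.6 161.1] 77 [509.9 157.4 146.9]
```

```bash
cat >> h.py <<'E'
def go(pos,yaw):
    "offset/twist needed to put the TCP at pos with tool y at yaw (deg, mod 180)"
    s=env.state();R=np.array(s['orientation']);D=np.array(pos)-s['tool_pos']
    c=np.degrees(np.arctan2(R[1,1],R[0,1])); t=-((yaw-c+90)%180-90)
    print('t',s['time_s'],'tcp',np.round(s['tool_pos'],1),'yaw',round(c,2),'-> offset',np.round(R.T@D,1),'twist',round(t,2),'F',np.round(s['wrist_force'],1),'q',np.round(s['joint_pos'],0),'w',round(s['width'],3),'g',s['gripper_force'])
E
python3 - <<'E'
from h import *
print(np.round(env.camera_info('wrist')['tool_from_camera'],2),env.camera_info('wrist')['fx'])
go((540,60,280),12);go((640,-190,280),-15)
E
```

```text
[[  -0.      0.95    0.32   82.83]
 [   1.      0.      0.      1.58]
 [  -0.      0.32   -0.95 -163.49]
 [   0.      0.      0.      1.  ]] 315.43208357987936
t 0.15 tcp [201.1 617.6 209.8] yaw 71.97 -> offset [-494.9 -425.3  -69.6] twist 59.97 F [-0.8 -0.   0.6] q [-76.  31.  -0.  88.   0.  61.  -4.] w 1.003 g 0.0
t 0.15 tcp [201.1 617.6 209.8] yaw 71.97 -> offset [-667.3 -632.1  -69.3] twist 86.97 F [-0.8 -0.   0.6] q [-76.  31.  -0.  88.   0.  61.  -4.] w 1.003 g 0.0
```

```bash
python3 -m handwheel '[{"offset":[-480,-413,-50],"twist":60},{"offset":[-480,-413,-50],"twist":60},{"offset":[-480,-413,-50],"twist":60},{"offset":[-480,-413,-50],"twist":60},{"offset":[-480,-413,-50],"twist":60},{"offset":[-480,-413,-50],"twist":60},{"offset":[-480,-413,-50],"twist":60},{"offset":[-480,-413,-50],"twist":60},{"offset":[-480,-413,-50],"twist":60},{"offset":[-480,-413,-50],"twist":60},{"offset":[-480,-413,-50],"twist":60},{"offset":[-480,-413,-50],"twist":60}]' && python3 -m handwheel '[{"offset":[0,0,0],"twist":0},{"offset":[0,0,0],"twist":0},{"offset":[0,0,0],"twist":0}]'
python3 - <<'E'
from h import *
snap('wrist','w1');go((640,-170,260),-15)
E
```

```text
time_s: 1.65
tool_pos: [529.6, 76.7, 260.2]
orientation: [[-0.206, 0.979, -0.001], [0.979, 0.206, 0.0], [0.0, -0.001, -1.0]]
wrist_force: [0.2, 0.1, -0.2]
width: 1.0
gripper_force: 0.0
time_s: 2.02
tool_pos: [529.4, 77.8, 260.5]
orientation: [[-0.209, 0.978, -0.0], [0.978, 0.209, 0.0], [0.0, -0.0, -1.0]]
wrist_force: [-0.2, 0.2, -0.3]
width: 1.005
gripper_force: 0.0
t 2.075 tcp [529.6  77.5 260.5] yaw 12.04 -> offset [-265.1   56.4    0.4] twist 27.04 F [ 0.  -0.4 -0.1] q [-35.  17.  27. 104.  -9.  61.   7.] w 1.001 g 0.0
```

View pics/w1.png

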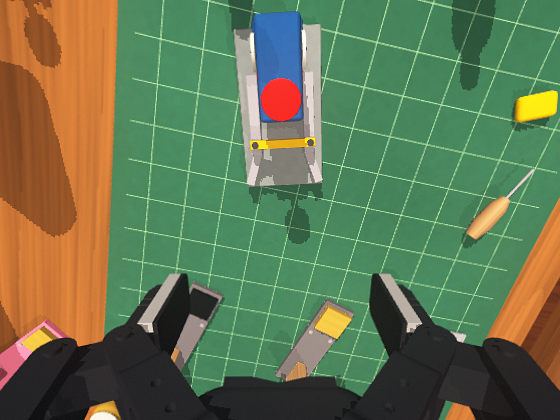

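The knob is at about (281,100), the bar runs from (253,146) to (313,142), and the base's front edge from (247,184) to (322,182). The gauge tilts slightly in the frame.

Run:
```python
from h import *
np.set_printoptions(precision=1,suppress=True)
print(bydepth('w1',[(281,100),(255,146),(313,142),(284,170),(283,130)]))
a=atz('w1',[(247,184),(322,182),(235,30),(320,25)],12);print('base corners\n',a, np.degrees(np.arctan2(*(a[1]-a[0])[1::-1]))+90)
b=atz('w1',[(255,146),(311,142.5)],44);print('bar',b,np.degrees(np.arctan2(*(b[1]-b[0])[1::-1]))+90)
go((630,-235,260),-15)
```

```text
[[513.2 163.7 148.8]
 [494.2 109.2  49. ]
 [559.4 127.9  49.9]
 [535.3  82.1  15.1]
 [523.3 131.4  14.9]]
base corners
 [[491.1  52.7  12. ]
 [588.6  76.2  12. ]
 [446.2 227.8  12. ]
 [540.2 252.9  12. ]] 103.56415738520825
bar [[493.9 108.5  44. ]
 [558.  126.3  44. ]] 105.50976349003017
t 2.075 tcp [529.6  77.5 260.5] yaw 12.04 -> offset [-326.6   33.1    0.4] twist 27.04 F [ 0.  -0.4 -0.1] q [-35.  17.  27. 104.  -9.  61.   7.] w 1.001 g 0.0
```

```bash
python3 -m handwheel '[{"offset":[-326,33,0],"twist":27},{"offset":[-326,33,0],"twist":27},{"offset":[-326,33,0],"twist":27},{"offset":[-326,33,0],"twist":27},{"offset":[-326,33,0],"twist":27},{"offset":[-326,33,0],"twist":27},{"offset":[-326,33,0],"twist":27},{"offset":[-326,33,0],"twist":27},{"offset":[-326,33,0],"twist":27},{"offset":[-326,33,0],"twist":27}]'
python3 - <<'E'
from h import *
snap('wrist','w2');go((630,-235,150),-15)
E
```

```text
time_s: 3.32
tool_pos: [629.9, -234.0, 260.7]
orientation: [[0.258, 0.966, 0.0], [0.966, -0.258, 0.001], [0.001, 0.0, -1.0]]
wrist_force: [-0.6, 0.4, 0.2]
width: 1.002
gripper_force: 0.0
t 3.375 tcp [ 629.8 -234.3  260.7] yaw -14.96 -> offset [ -0.6   0.3 110.7] twist 0.04 F [-0.1  0.3  0.8] q [ -6.  34.  35.  83. -20.  69.  17.] w 1.003 g 0.0
```

View pics/w2.png

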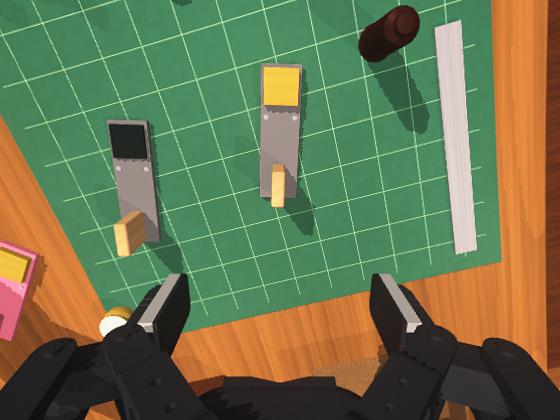

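The brass plate spans (264,67)–(300,107) and the fin's top is near (278,186). The bar's near edge is at about row 197, and the jaws line up with the fin.

```bash
python3 -m handwheel '[{"offset":[0,0,45],"twist":0},{"offset":[0,0,90],"twist":0},{"offset":[0,0,90],"twist":0},{"offset":[0,0,90],"twist":0}]'
cat > m.py <<'E'
from h import *
np.set_printoptions(precision=1,suppress=True)
snap('wrist','w3')
R=[]
for f in ('w2','w3'):
    P,im,d=cloud(f);hsv=cv2.cvtColor(im,cv2.COLOR_RGB2HSV)
    m=cv2.inRange(hsv,(20,150,120),(32,255,255));n,l,st,c=cv2.connectedComponentsWithStats(m)
    for i in range(1,n):
        p=P[l==i].mean(0)
        if st[i,4]>300 and abs(p[0]-657)<30 and abs(p[1]+135)<30:
            r=cv2.minAreaRect(np.argwhere(l==i)[:,::-1].astype(np.float32)); bx=cv2.boxPoints(r)
            w=atz(f,bx,17);e=np.diff(np.vstack([w,w[:1]]),axis=0)
            print(f,r,'depth',p,'\natz',w.mean(0),np.linalg.norm(e,axis=1),np.degrees(np.arctan2(e[:,1],e[:,0]))); R.append(r[0])
o1,r1,_=ray('w2',[R[0]]);o2,r2,_=ray('w3',[R[1]])
t=np.linalg.lstsq(np.c_[r1[0],-r2[0]],o2-o1,rcond=None)[0];print('tri',o1+r1[0]*t[0],o2+r2[0]*t[1])
# fin top by depth
for f in ('w2','w3'):
    P,im,d=cloud(f);m=(abs(P[...,0]-630)<40)&(abs(P[...,1]+240)<45)&(P[...,2]>56)&(P[...,2]<75)
    q=P[m];print(f,len(q));r=cv2.minAreaRect(q[:,:2].astype(np.float32));print('fin',r,np.median(q[:,2]))
E
python3 m.py
```

```text
time_s: 3.88
tool_pos: [630.7, -235.9, 172.4]
orientation: [[0.259, 0.966, 0.002], [0.966, -0.259, -0.001], [-0.0, 0.002, -1.0]]
wrist_force: [-0.2, 1.2, 0.6]
width: 0.997
gripper_force: 0.0
w2 ((280.8568420410156, 85.86506652832031), (35.013031005859375, 37.4928092956543), 2.12109637260437) depth [ 658.6 -133.1   21.3] 
atz [ 658.7 -133.3   17. ] [41.4 41.1 41.5 42.7] [  71.7  -16.9 -106.1  163. ]
w3 ((279.5199890136719, 78.36000061035156), (44.54075622558594, 48.72621536254883), 1.7899105548858643) depth [ 658.7 -133.1   21.1] 
atz [ 658.8 -133.3   17. ] [41.5 40.4 41.6 42.4] [  71.6  -16.7 -105.6  163.2]
tri [ 658.7 -133.2   23.4] [ 658.8 -133.2   23.4]
w2 487
fin ((625.7063598632812, -242.71267700195312), (42.78807067871094, 15.913700103759766), 73.07791137695312) 64.73242099313887
w3 807
fin ((625.4892578125, -243.41110229492188), (44.020347595214844, 15.982927322387695), 72.99514770507812) 64.74281605209126
```

View pics/w3.png

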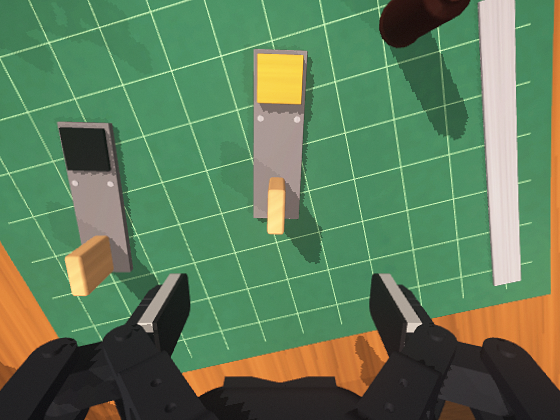

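Run:
```python
from h import *
np.set_printoptions(precision=1,suppress=True)
print(bydepth('w3',[(200,200),(380,300),(350,100)]),bydepth('w1',[(400,200)]))
go((625.5,-243,42),-16.8)
```

```text
[[ 543.  -227.8    3.6]
 [ 673.2 -241.6  220.6]
 [ 721.5 -169.1    3.3]] [[702.2  72.    3.2]]
t 3.925 tcp [ 631.  -236.2  173. ] yaw -15.04 -> offset [ -8.  -4. 131.] twist 1.76 F [-0.6  0.6  0. ] q [ -4.  39.  33.  88. -23.  60.  19.] w 1.002 g 0.0
```

```bash
python3 -m handwheel '[{"offset":[-8,-4,40],"twist":1.8},{"offset":[-8,-4,80],"twist":1.8},{"offset":[-8,-4,110],"twist":1.8},{"offset":[-8,-4,131],"twist":1.8},{"offset":[-8,-4,131],"twist":1.8},{"offset":[-8,-4,131],"twist":1.8}]'
python3 - <<'E'
from h import *
go((625.5,-243,42),-16.8)
E
python3 -m handwheel '[{"offset":[0,0,0],"twist":0},{"offset":[0,0,0],"twist":0},{"offset":[0,0,0],"twist":0},{"offset":[0,0,0],"twist":0},{"offset":[0,0,0],"twist":0},{"offset":[0,0,0],"twist":0},{"offset":[0,0,0],"twist":0},{"offset":[0,0,0],"twist":0}]' 1 60
```

```text
time_s: 4.68
tool_pos: [625.0, -242.7, 41.3]
orientation: [[0.29, 0.957, 0.003], [0.957, -0.29, -0.001], [-0.0, 0.003, -1.0]]
wrist_force: [-0.5, -0.6, 0.2]
width: 1.001
gripper_force: 0.0
t 4.675 tcp [ 625.  -242.7   41.3] yaw -16.84 -> offset [-0.1  0.6 -0.7] twist -0.04 F [-0.5 -0.6  0.2] q [ -1.  47.  28.  92. -28.  48.  22.] w 1.001 g 0.0
time_s: 5.68
tool_pos: [624.1, -242.2, 39.8]
orientation: [[0.29, 0.957, 0.001], [0.957, -0.29, -0.0], [-0.0, 0.001, -1.0]]
wrist_force: [1.0, 0.0, 3.9]
width: 0.159
gripper_force: 58.8
```

```bash
python3 -m handwheel '[{"offset":[0,0,-15],"twist":0},{"offset":[0,0,-40],"twist":0},{"offset":[0,0,-60],"twist":0},{"offset":[0,0,-60],"twist":0},{"offset":[0,0,-60],"twist":0}]'
python3 - <<'E'
from h import *
go((580.6,-91.3,100),14.7)
E
```

```text
time_s: 6.3
tool_pos: [623.2, -241.6, 98.8]
orientation: [[0.289, 0.957, -0.001], [0.957, -0.289, 0.001], [0.0, -0.001, -1.0]]
wrist_force: [0.6, 0.4, -3.4]
width: 0.156
gripper_force: 58.6
t 6.3 tcp [ 623.2 -241.6   98.8] yaw -16.82 -> offset [131.5 -84.2  -1. ] twist -31.52 F [ 0.6  0.4 -3.4] q [ -3.  43.  31.  91. -26.  53.  20.] w 0.156 g 58.640838861465454
```

```bash
python3 -m handwheel '[{"offset":[22,-14,-2],"twist":-5},{"offset":[55,-35,-2],"twist":-12},{"offset":[88,-56,-2],"twist":-20},{"offset":[118,-76,-2],"twist":-28},{"offset":[131,-84,-2],"twist":-31.5},{"offset":[131,-84,-2],"twist":-31.5},{"offset":[131,-84,-2],"twist":-31.5},{"offset":[131,-84,-2],"twist":-31.5}]'
python3 - <<'E'
from h import *
snap('wrist','w4');go((580.6,-91.3,100),14.7)
im=cv2.imread('pics/w4.png');cv2.imwrite('pics/w4b.png',cv2.resize(im[0:300,130:430],(600,600)))
E
```

```text
time_s: 7.3
tool_pos: [581.5, -94.2, 101.5]
orientation: [[-0.25, 0.968, 0.0], [0.968, 0.25, -0.001], [-0.001, 0.0, -1.0]]
wrist_force: [0.0, 0.3, -3.4]
width: 0.156
gripper_force: 58.7
t 7.35 tcp [581.4 -93.8 101.5] yaw 14.52 -> offset [ 2.6 -0.2  1.5] twist -0.18 F [-0.5  0.1 -3. ] q [-12.  35.  24. 103. -18.  46.  35.] w 0.159 g 58.70302498340607
```

View pics/w4b.png

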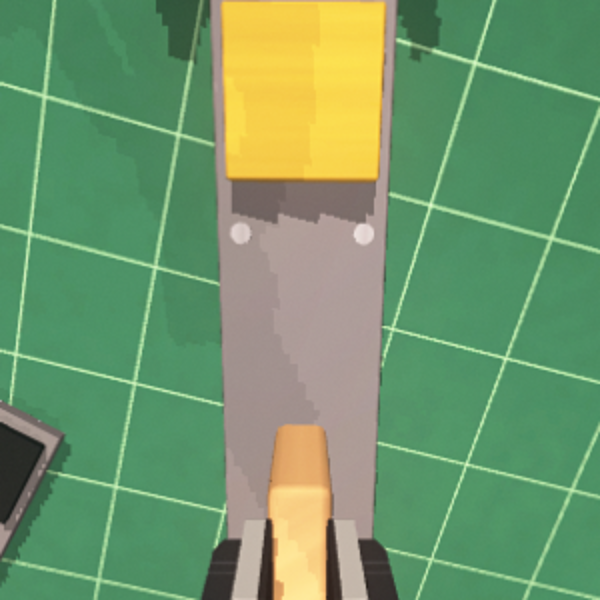

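Run:
```python
from h import *
np.set_printoptions(precision=1,suppress=True)
s=env.state();R=np.array(s['orientation']);t=s['tool_pos']
# plate corners in tool coordinates; crop scale 2, offset x 130
w=atz('w4',[(241+.2,0.5),(322.5,0.5),(243.7,89.5),(319.5,89.5)],t[2]-22);print((w-t)@R)
# blue/gauge refined: grey-base + red knob from w1
P,im,d=cloud('w1');hsv=cv2.cvtColor(im,cv2.COLOR_RGB2HSV)
m=cv2.inRange(hsv,(0,200,120),(6,255,255));n,l,st,c=cv2.connectedComponentsWithStats(m)
for i in range(1,n):
    if st[i,4]>200:
        q=np.argwhere(l==i)[:,::-1]; (cc,rad)=cv2.minEnclosingCircle(q.astype(np.float32)); print('knob',c[i],cc,rad,atz('w1',[cc],146),atz('w1',[cc],149))
b=P[60:200,220:340].reshape(-1,3);print(len(b))
# top surfaces of rails / base
m=(b[:,2]>10)&(b[:,2]<34)
r=cv2.minAreaRect(b[m][:,:2].astype(np.float32));print('base part',r)
im1=cv2.imread('pics/w1.png');cv2.imwrite('pics/w1b.png',cv2.resize(im1[80:200,215:345],None,fx=5,fy=5,interpolation=cv2.INTER_CUBIC)[:600])
```

```text
[[132.6 -18.2  21.9]
 [132.5  22.5  21.9]
 [ 91.4 -18.7  21.9]
 [ 91.3  22.8  21.9]]
knob [280.6  99.4] (280.37725830078125, 99.41316986083984) 20.9301700592041 [[512.6 164.1 146. ]] [[512.6 164.1 149. ]]
16800
base part ((520.2999267578125, 136.18130493164062), (99.68276977539062, 152.77023315429688), 14.772989273071289)
```

View pics/w1b.png

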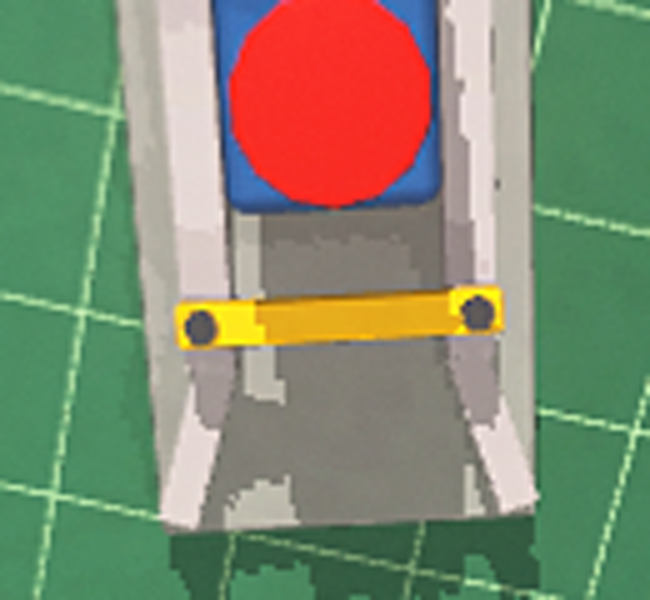

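The bar's screws are at (255,145.6) and (310.6,142.6), and the flared guides open at the bottom of the crop. The held plate measures 112 mm ahead of the TCP and 2 mm to its +y side. I take the 2 mm as camera bias, which also applies to the gauge measurement.

Run:
```python
from h import *
go((579.3,-92.5,54),15)
```

```text
t 7.35 tcp [581.4 -93.8 101.5] yaw 14.52 -> offset [ 1.8 -1.7 47.5] twist -0.48 F [-0.5  0.1 -3. ] q [-12.  35.  24. 103. -18.  46.  35.] w 0.159 g 58.70302498340607
```

```bash
python3 -m handwheel '[{"offset":[2,-1.7,20],"twist":-0.5},{"offset":[2,-1.7,40],"twist":-0.5},{"offset":[2,-1.7,47.5],"twist":-0.5},{"offset":[2,-1.7,47.5],"twist":-0.5},{"offset":[2,-1.7,47.5],"twist":-0.5},{"offset":[2,-1.7,47.5],"twist":-0.5}]'
python3 - <<'E'
from h import *
go((579.3,-92.5,54),15)
E
```

```text
time_s: 8.1
tool_pos: [579.7, -90.9, 54.6]
orientation: [[-0.262, 0.965, 0.001], [0.965, 0.262, -0.0], [-0.0, 0.001, -1.0]]
wrist_force: [-0.5, 0.1, -2.0]
width: 0.158
gripper_force: 58.7
t 8.1 tcp [579.7 -90.9  54.6] yaw 15.16 -> offset [-1.4 -0.8  0.6] twist 0.16 F [-0.5  0.1 -2. ] q [-11.  38.  21. 105. -20.  41.  37.] w 0.158 g 58.72910141944885
```

```bash
python3 -m handwheel '[{"offset":[10,-0.8,0.3],"twist":0},{"offset":[22,-0.8,0.3],"twist":0},{"offset":[34,-0.8,0.3],"twist":0},{"offset":[46,-0.8,0.3],"twist":0},{"offset":[56,-0.8,0.3],"twist":0},{"offset":[64,-0.8,0.3],"twist":0},{"offset":[70,-0.8,0.3],"twist":0},{"offset":[70,-0.8,0.3],"twist":0}]'
python3 - <<'E'
from h import *
snap('wrist','w5');snap('scene','s5');snap('side','d5');go((510.7-.259*-115,163.5+.966*-115,54),15)
a=cv2.imread('pics/s5.png')[150:300,240:440];b=cv2.imread('pics/d5.png')[120:270,210:410];c=cv2.imread('pics/w5.png')[:300,80:480]
cv2.imwrite('pics/m5.png',np.vstack([np.hstack([cv2.resize(x,(400,300)) for x in(a,b)]),np.hstack([c,c*0])]))
E
```

```text
time_s: 9.1
tool_pos: [567.6, -35.5, 59.2]
orientation: [[-0.251, 0.968, 0.017], [0.968, 0.252, -0.012], [-0.016, 0.013, -1.0]]
wrist_force: [2.2, -7.9, 6.3]
width: 0.145
gripper_force: 59.3
t 9.25 tcp [567.1 -32.4  58.1] yaw 14.8 -> offset [88.8 -4.1  2.8] twist -0.2 F [  6.5 -19.8  13. ] q [-18.  36.  22. 108. -20.  38.  31.] w 0.102 g 58.76463174819946
```

View pics/m5.png

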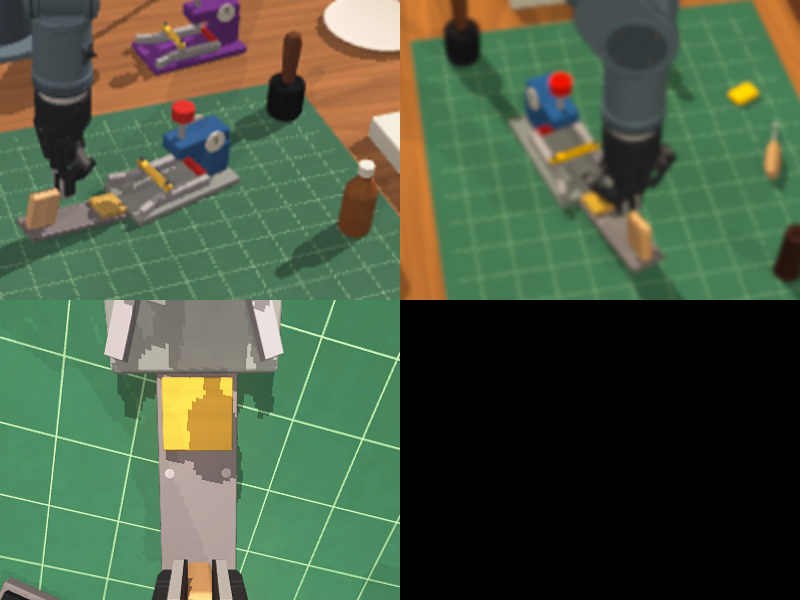

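The nose caught the base's front edge because the holder rode too low. The pads slid forward and now pinch only the front of the fin. I'll open, go up and look again.

```bash
python3 -m handwheel '[{"offset":[-18,0,0],"twist":0},{"offset":[-18,0,0],"twist":0},{"offset":[-18,0,0],"twist":0},{"offset":[-18,0,0],"twist":0}]' -1 && python3 -m handwheel '[{"offset":[-40,0,-30],"twist":0},{"offset":[-50,0,-70],"twist":0},{"offset":[-50,0,-110],"twist":0},{"offset":[-50,0,-110],"twist":0},{"offset":[-50,0,-110],"twist":0}]'
python3 - <<'E'
from h import *
np.set_printoptions(precision=1,suppress=True)
snap('wrist','w6');go((579.3,-92.5,54),15)
P,im,d=cloud('w6');hsv=cv2.cvtColor(im,cv2.COLOR_RGB2HSV)
m=cv2.inRange(hsv,(17,150,110),(32,255,255))&((P[...,2]>10)&(P[...,2]<30)).astype(np.uint8)*255
n,l,st,c=cv2.connectedComponentsWithStats(m)
for i in range(1,n):
    if st[i,4]>200: r=cv2.minAreaRect(np.argwhere(l==i)[:,::-1].astype(np.float32));print(r,atz('w6',[r[0]],20),P[l==i].mean(0))
m=(abs(P[...,0]-580)<60)&(abs(P[...,1]+80)<60)&(P[...,2]>56)&(P[...,2]<75);q=P[m];print(len(q),cv2.minAreaRect(q[:,:2].astype(np.float32)),np.median(q[:,2]))
E
```

```text
time_s: 9.75
tool_pos: [564.2, -39.4, 53.3]
orientation: [[-0.263, 0.965, -0.001], [0.965, 0.263, 0.001], [0.001, -0.001, -1.0]]
wrist_force: [0.4, -0.7, -0.9]
width: 0.941
gripper_force: 0.0
time_s: 10.38
tool_pos: [577.3, -88.1, 163.0]
orientation: [[-0.263, 0.965, -0.001], [0.965, 0.263, 0.001], [0.001, -0.001, -1.0]]
wrist_force: [-0.3, -0.5, -1.1]
width: 1.002
gripper_force: 0.0
t 10.425 tcp [576.9 -88.2 162.5] yaw 15.22 -> offset [ -4.9   1.4 108.5] twist 0.22 F [-0.8  0.  -1. ] q [-15.  29.  26. 102. -16.  52.  33.] w 0.998 g 0.0
((285.0, 51.0), (54.0, 48.0), 90.0) [[549.1  36.7  20. ]] [548.8  36.9  20. ]
((13.460346221923828, 362.17413330078125), (26.424911499023438, 13.212455749511719), 3.3664608001708984) [[ 326.6 -373.1   20. ]] [ 324.1 -376.6   17. ]
912 ((578.236572265625, -74.10107421875), (15.57287883758545, 43.314979553222656), 15.000307083129883) 64.80032811995437
```

View pics/w6.png

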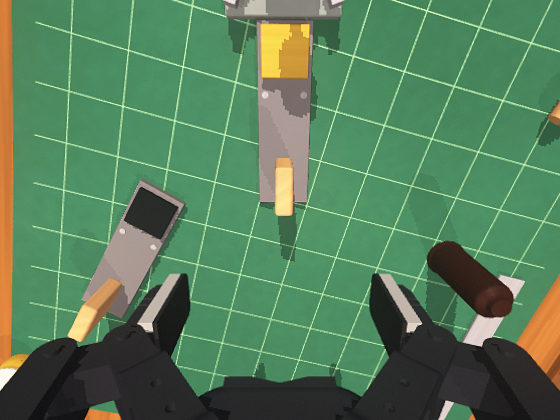

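The holder lies straight (yaw about 105°) with its nose at the base's front and its fin at (284,188). The black holder and the spool haven't moved. I'll regrip with more force, lift, and measure the droop.

```bash
python3 -c "
from h import *
go((577.6,-74.3,42),15)"
```

```text
t 10.425 tcp [576.9 -88.2 162.5] yaw 15.22 -> offset [ 13.1   4.5 120.5] twist 0.22 F [-0.8  0.  -1. ] q [-15.  29.  26. 102. -16.  52.  33.] w 0.998 g 0.0
```

```bash
python3 -m handwheel '[{"offset":[13,4.4,40],"twist":0.2},{"offset":[13,4.4,80],"twist":0.2},{"offset":[13,4.4,110],"twist":0.2},{"offset":[13,4.4,120],"twist":0.2},{"offset":[13,4.4,120],"twist":0.2}]' && python3 -m handwheel '[{"offset":[0,0,0],"twist":0},{"offset":[0,0,0],"twist":0},{"offset":[0,0,0],"twist":0},{"offset":[0,0,0],"twist":0},{"offset":[0,0,0],"twist":0},{"offset":[0,0,0],"twist":0},{"offset":[0,0,0],"twist":0}]' 1 110
cat > sl.py <<'E'
from h import *
import sys
def sl(f):
    snap('wrist',f);s=env.state();R=np.array(s['orientation']);t=s['tool_pos']
    P,im,d=cloud(f);Q=(P-t)@R;x,y,z=[Q[...,i] for i in range(3)]
    for n,a,b in(('bar',35,85),('plate',96,133)):
        m=(x>a)&(x<b)&(abs(y-2)<15)&(z>5)&(z<60)
        for e in((a,(a+b)/2),((a+b)/2,b)):
            k=m&(x>e[0])&(x<e[1]); print(n,np.round([np.mean(x[k]),np.median(P[...,2][k]),k.sum()],2))
    print(np.round(t,1),s['wrist_force'],s['width'],s['time_s'])
sl(sys.argv[1])
E
python3 sl.py w7; python3 -m handwheel '[{"offset":[-20,0,-10],"twist":0},{"offset":[-30,0,-25],"twist":0},{"offset":[-30,0,-30],"twist":0},{"offset":[-30,0,-30],"twist":0},{"offset":[-30,0,-30],"twist":0}]' ;python3 sl.py w8
```

```text
time_s: 11.05
tool_pos: [578.1, -75.4, 43.1]
orientation: [[-0.258, 0.966, -0.002], [0.966, 0.258, -0.0], [0.0, -0.002, -1.0]]
wrist_force: [0.8, 0.1, 0.5]
width: 0.997
gripper_force: 0.0
time_s: 11.92
tool_pos: [579.3, -75.4, 44.3]
orientation: [[-0.258, 0.966, 0.001], [0.966, 0.258, 0.0], [-0.0, 0.001, -1.0]]
wrist_force: [-0.8, 1.0, 5.2]
width: 0.001
gripper_force: 3.0
bar [  47.8    11.09 1909.  ]
bar [  72.89   11.13 2139.  ]
plate [ 105.34   20.12 2124.  ]
plate [ 123.92   20.11 2388.  ]
[579.4 -75.4  44.3] [-0.36715445  0.62777857  5.23952736] -0.00021032965273793048 11.975
time_s: 12.6
tool_pos: [586.1, -103.6, 73.4]
orientation: [[-0.259, 0.966, -0.001], [0.966, 0.259, 0.001], [0.001, -0.001, -1.0]]
wrist_force: [0.7, 0.3, -0.2]
width: 0.0
gripper_force: 0.0
bar [  45.73   64.43 1126.  ]
bar [79.23 13.55  1.  ]
plate [107.45  13.35   3.  ]
plate [ 127.86   19.98 1014.  ]
[ 586.  -103.6   73.3] [-0.29514678  0.15745488 -0.25472723] -0.0058694187764434394 12.65
```

```bash
cat > loc.py <<'E'
from h import *
import sys
np.set_printoptions(precision=1,suppress=True)
def loc(f,x0=560,y0=-40):
    P,im,d=cloud(f);hsv=cv2.cvtColor(im,cv2.COLOR_RGB2HSV)
    near=(abs(P[...,0]-x0)<75)&(abs(P[...,1]-y0)<115)&(d>0)
    m=(cv2.inRange(hsv,(20,170,110),(32,255,255))>0)&near
    n,l,st,c=cv2.connectedComponentsWithStats(m.astype(np.uint8))
    for i in range(1,n):
        if st[i,4]>60: print(f,'yellow',st[i],P[l==i].mean(0),cv2.minAreaRect(P[l==i][:,:2].astype(np.float32)))
    wood=(cv2.inRange(hsv,(8,60,110),(22,200,255))>0)&near&(P[...,2]>25)
    n,l,st,c=cv2.connectedComponentsWithStats(wood.astype(np.uint8))
    for i in range(1,n):
        if st[i,4]>60:
            q=P[l==i];k=q[:,2]>q[:,2].max()-4;print(f,'wood',st[i],q.mean(0),'zmax',q[:,2].max(),'top',cv2.minAreaRect(q[k][:,:2].astype(np.float32)))
for f in sys.argv[1:]: loc(f)
E
python3 loc.py w6 w7 w8
```

```text
w6 yellow [ 261   24   48   54 1476] [542.1  39.   20.1] ((548.52734375, 36.43412780761719), (40.739471435546875, 41.47687530517578), 14.570756912231445)
w6 yellow [282  52  26  18 152] [561.6  32.8  20. ] ((559.2781982421875, 31.566308975219727), (22.056644439697266, 13.698427200317383), 15.876636505126953)
w6 wood [275 160  19  56 745] [576.3 -67.3  61.4] zmax 67.13566978114739 top ((578.21484375, -74.23013305664062), (15.377769470214844, 42.728328704833984), 14.914054870605469)
w7 yellow [ 236    0   52   83 2895] [538.   35.   20.1] ((541.760498046875, 33.42131042480469), (26.047950744628906, 38.638526916503906), 14.934976577758789)
w7 yellow [280   0  37  40 699] [559.   49.   20.1] ((557.1942749023438, 48.205204010009766), (18.61943244934082, 17.61466407775879), 14.952826499938965)
w7 yellow [285  45  31  19 241] [563.4  34.3  20.1] ((562.6124877929688, 34.46982955932617), (16.64327049255371, 7.713253974914551), 3.3125436305999756)
w7 yellow [288  58  21  14  80] [563.5  28.5  20.2] ((562.7678833007812, 28.339401245117188), (11.202109336853027, 5.1339216232299805), 5.651049613952637)
w7 wood [ 263  210   32   60 1469] [574.4 -56.8  56. ] zmax 74.05169497181271 top ((576.774658203125, -62.87363815307617), (13.08659553527832, 0.696865439414978), 13.706990242004395)
w8 yellow [244   0  35  34 907] [540.   21.7  20.1] ((541.8470458984375, 22.466075897216797), (20.007654190063477, 17.567102432250977), 15.751925468444824)
w8 yellow [271   0  43  34 703] [559.9  29.3  20.1] ((559.6749877929688, 27.318756103515625), (25.30023193359375, 17.028661727905273), 13.666729927062988)
w8 wood [ 266  156   29   83 1737] [577.6 -67.8  61.8] zmax 66.92421105689951 top ((579.218994140625, -74.06818389892578), (15.414924621582031, 43.21611785888672), 15.384886741638184)
```

```bash
python3 -c "
import cv2,numpy as np
a=cv2.imread('pics/w7.png')[100:400,80:480];b=cv2.imread('pics/w8.png')[100:400,80:480];c=cv2.imread('pics/w4.png')[100:400,80:480];e=cv2.imread('pics/w5.png')[100:400,80:480]
cv2.imwrite('pics/m7.png',np.vstack([np.hstack([a,b]),np.hstack([c,e])]))"
```

```text
(no output)
```

View pics/m7.png

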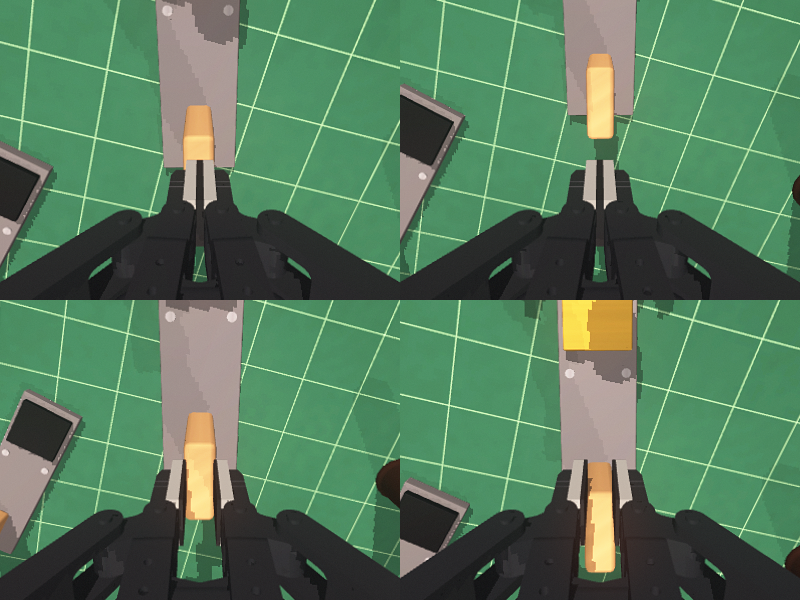

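The top-left panel (w7) shows the jaws fully shut over the rear of the fin, which is at (200,135–160) in that panel. The pads aren't holding it. I'll check the finger heights against the fin.

Run:
```python
from h import *
np.set_printoptions(precision=1,suppress=True)
# panel (195,168),(210,180),(200,150),(198,120) -> +80,+100
uv=[(275,268),(271,275),(290,275),(291,290),(279,250),(279,240),(278,215)]
s=np.array([579.4,-75.4,44.3]);a=np.radians(15)
R=np.array([[-np.sin(a),np.cos(a),0],[np.cos(a),np.sin(a),0],[0,0,-1]])
for f in('w7','w4'):
    p=bydepth(f,uv);print(f,p)
print((bydepth('w7',uv)-s)@R)
```

```text
w7 [[574.8 -63.6  78.1]
 [573.3 -64.4  83.8]
 [581.3 -61.9  84.4]
 [581.4 -62.1  96. ]
 [575.9 -60.6  64.5]
 [574.5 -55.3  64.7]
 [573.4 -53.5  33.2]]
w4 [[578.1 -86.8 126.8]
 [577.1 -91.1 126.8]
 [586.3 -88.9 126.5]
 [589.  -97.  126.6]
 [577.7 -77.1 126.3]
 [576.9 -74.2 121.1]
 [576.4 -75.1  81.7]]
[[ 12.6  -1.4 -33.8]
 [ 12.2  -3.1 -39.5]
 [ 12.5   5.3 -40.1]
 [ 12.4   5.4 -51.7]
 [ 15.2   0.5 -20.2]
 [ 20.7   0.5 -20.4]
 [ 22.7  -0.1  11.1]]
```

The pads closed right through the fin at 110 N, while 60 N held it properly. I'll regrip at 60 N.

```bash
python3 -m handwheel '[{"offset":[0,0,-30],"twist":0},{"offset":[0,0,-35],"twist":0},{"offset":[10,0,-35],"twist":0},{"offset":[30,0,-35],"twist":0},{"offset":[30,0,-35],"twist":0},{"offset":[30,0,-35],"twist":0},{"offset":[30,0,-35],"twist":0}]' -1 60
python3 - <<'E'
from h import *
go((578.2,-74.5,42),15)
E
```

```text
time_s: 13.52
tool_pos: [578.7, -76.0, 108.7]
orientation: [[-0.258, 0.966, 0.0], [0.966, 0.258, -0.0], [-0.0, -0.0, -1.0]]
wrist_force: [-0.5, 1.6, -0.3]
width: 1.002
gripper_force: 0.0
t 13.525 tcp [578.7 -76.  108.7] yaw 14.93 -> offset [ 1.6 -0.1 66.7] twist -0.07 F [-0.5  1.6 -0.3] q [-14.  33.  24. 104. -18.  46.  33.] w 1.002 g 0.0
```

```bash
python3 -m handwheel '[{"offset":[1.5,0,25],"twist":0},{"offset":[1.5,0,50],"twist":0},{"offset":[1.5,0,66],"twist":0},{"offset":[1.5,0,66],"twist":0}]' && python3 -m handwheel '[{"offset":[0,0,0],"twist":0},{"offset":[0,0,0],"twist":0},{"offset":[0,0,0],"twist":0},{"offset":[0,0,0],"twist":0},{"offset":[0,0,0],"twist":0},{"offset":[0,0,0],"twist":0},{"offset":[0,0,0],"twist":0}]' 1 60 && python3 sl.py w9
```

```text
time_s: 14.02
tool_pos: [577.5, -74.3, 41.8]
orientation: [[-0.258, 0.966, -0.002], [0.966, 0.258, -0.0], [0.0, -0.002, -1.0]]
wrist_force: [0.6, 0.4, 1.1]
width: 1.0
gripper_force: 0.0
time_s: 14.9
tool_pos: [578.5, -73.9, 43.3]
orientation: [[-0.258, 0.966, 0.0], [0.966, 0.258, 0.0], [0.0, 0.0, -1.0]]
wrist_force: [-1.9, 0.3, 4.7]
width: 0.14
gripper_force: 58.6
bar [  47.71   11.1  1897.  ]
bar [  72.74   11.12 2188.  ]
plate [ 105.37   20.07 2158.  ]
plate [ 123.96   20.11 2406.  ]
[578.5 -73.9  43.3] [-0.97623092  0.58589205  5.95460823] 0.13356632106923869 14.95
```

```bash
python3 -m handwheel '[{"offset":[0,0,0],"twist":0}]' 1 30; python3 -m handwheel '[{"offset":[0,0,0],"twist":0},{"offset":[0,0,0],"twist":0},{"offset":[0,0,0],"twist":0}]' 1 30
```

```text
time_s: 15.08
tool_pos: [578.5, -73.9, 43.3]
orientation: [[-0.258, 0.966, 0.0], [0.966, 0.258, 0.0], [0.0, 0.001, -1.0]]
wrist_force: [-1.9, 0.6, 5.7]
width: 0.135
gripper_force: 58.6
time_s: 15.45
tool_pos: [578.5, -73.9, 43.3]
orientation: [[-0.258, 0.966, 0.0], [0.966, 0.258, 0.0], [0.0, 0.0, -1.0]]
wrist_force: [-2.2, -0.2, 4.9]
width: 0.134
gripper_force: 58.6
```

```bash
python3 -m handwheel '[{"offset":[-5,0,-8],"twist":0},{"offset":[-15,0,-20],"twist":0},{"offset":[-25,0,-30],"twist":0},{"offset":[-30,0,-30],"twist":0},{"offset":[-30,0,-30],"twist":0},{"offset":[-30,0,-30],"twist":0}]'; python3 sl.py w10
```

```text
time_s: 16.2
tool_pos: [585.8, -102.7, 72.4]
orientation: [[-0.258, 0.966, -0.0], [0.966, 0.258, 0.0], [0.0, -0.0, -1.0]]
wrist_force: [0.1, 0.2, -0.8]
width: 0.134
gripper_force: 31.2
bar [  47.56   27.67 1756.  ]
bar [  72.67   23.41 1880.  ]
plate [ 105.36   24.35 1610.  ]
plate [118.25  21.58 652.  ]
[ 585.8 -102.6   72.4] [ 0.28030064  0.63852149 -0.8541738 ] 0.14129594340120216 16.25
```

Run:
```python
from h import *
a=np.radians(14.52);R=np.array([[-np.sin(a),np.cos(a),0],[np.cos(a),np.sin(a),0],[0,0,-1]]);t=np.array([581.4,-93.8,101.5])
P,im,d=cloud('w4');Q=(P-t)@R;x,y=Q[...,0],Q[...,1]
for e in((35,60),(60,85),(96,114),(114,131)):
    k=(x>e[0])&(x<e[1])&(abs(y-2)<15)&(Q[...,2]>5)&(Q[...,2]<60);print(np.mean(x[k]),np.median(P[...,2][k]))
```

```text
47.76094849833568 71.60963069544837
72.95437508484937 71.0379884054855
105.09095423897304 79.17899239061026
122.67531290599376 78.76692497135039
```

```bash
python3 -m handwheel '[{"offset":[0,0,12],"twist":0},{"offset":[0,0,24],"twist":0},{"offset":[0,0,30],"twist":0},{"offset":[0,0,30],"twist":0}]' && python3 -m handwheel '[{"offset":[0,0,2],"twist":0},{"offset":[0,0,2],"twist":0},{"offset":[0,0,2],"twist":0},{"offset":[0,0,2],"twist":0}]' -1 60 && python3 sl.py w11; python3 loc.py w11
```

```text
time_s: 16.75
tool_pos: [585.2, -102.5, 43.2]
orientation: [[-0.258, 0.966, -0.002], [0.966, 0.258, 0.001], [0.002, -0.002, -1.0]]
wrist_force: [-5.8, 1.0, 13.2]
width: 0.131
gripper_force: 61.2
time_s: 17.25
tool_pos: [586.0, -102.9, 40.5]
orientation: [[-0.258, 0.966, -0.0], [0.966, 0.258, -0.0], [0.0, -0.0, -1.0]]
wrist_force: [0.0, 0.4, -0.1]
width: 0.968
gripper_force: 0.0
bar [  47.86   11.08 1969.  ]
bar [  72.88   11.1  2229.  ]
plate [ 105.54   20.02 2194.  ]
plate [ 123.94   20.11 2482.  ]
[ 586.1 -102.9   40.6] [ 0.92642131  0.15801138 -0.06436126] 1.000620311469509 17.3
w11 yellow [ 236    0   80   85 3652] [549.6   2.2  20. ] ((556.1892700195312, 6.791788101196289), (41.02875900268555, 38.66231155395508), 15.067049026489258)
w11 wood [ 262  214   33  102 2908] [584.2 -95.8  60. ] zmax 66.9475778357274 top ((585.9183959960938, -102.57876586914062), (15.759997367858887, 43.6973876953125), 14.755444526672363)
```

```bash
python3 -m handwheel '[{"offset":[0,0,0],"twist":0},{"offset":[0,0,0],"twist":0},{"offset":[0,0,0],"twist":0},{"offset":[0,0,0],"twist":0},{"offset":[0,0,0],"twist":0},{"offset":[0,0,0],"twist":0},{"offset":[0,0,0],"twist":0}]' 1 60 && python3 -m handwheel '[{"offset":[0,0,-5],"twist":0},{"offset":[0,0,-12],"twist":0},{"offset":[0,0,-18],"twist":0},{"offset":[0,0,-18],"twist":0},{"offset":[0,0,-18],"twist":0}]'; python3 sl.py w12
```

```text
time_s: 18.18
tool_pos: [585.9, -103.0, 40.9]
orientation: [[-0.258, 0.966, -0.0], [0.966, 0.258, 0.0], [0.0, -0.0, -1.0]]
wrist_force: [-2.6, -0.8, 3.8]
width: 0.156
gripper_force: 58.8
time_s: 18.8
tool_pos: [586.0, -102.8, 58.7]
orientation: [[-0.258, 0.966, -0.0], [0.966, 0.258, 0.0], [0.0, -0.0, -1.0]]
wrist_force: [0.3, -0.3, -1.9]
width: 0.157
gripper_force: 58.6
bar [  47.67   27.34 1928.  ]
bar [  72.74   26.63 2204.  ]
plate [ 105.3    34.49 2124.  ]
plate [ 123.9    33.98 2361.  ]
[ 585.9 -102.9   58.5] [ 0.75605737 -0.03815314 -2.36090856] 0.15500405334855955 18.85
```

Run:
```python
from h import *
s=env.state();R=np.array(s['orientation']);t=s['tool_pos']
P,im,d=cloud('w12');Q=(P-t)@R;x,y,z=[Q[...,i] for i in range(3)]
top=P[...,2]
for a,b,h in((35,50,23),(50,65,23),(65,80,23),(98,110,30),(110,125,30)):
    k=(x>a)&(x<b)&(top>h)&(top<40)&(abs(y)<45);print(a,np.percentile(y[k],[1,99]),np.percentile(y[k],[1,99]).mean())
```

```text
35 [-24.00886919  24.74057901] 0.3658549104172426
50 [-23.98243966  24.65801011] 0.3377852240296537
65 [-24.02062313  24.55576325] 0.26757006217988355
98 [-20.10412849  20.55154708] 0.22370929593578204
110 [-20.21089027  20.55963582] 0.1743727728814779
```

```bash
python3 -m handwheel '[{"offset":[0,-1.9,-1],"twist":0},{"offset":[10,-1.9,-1],"twist":0},{"offset":[20,-1.9,-1],"twist":0},{"offset":[30,-1.9,-1],"twist":0},{"offset":[40,-1.9,-1],"twist":0},{"offset":[50,-1.9,-1],"twist":0},{"offset":[60,-1.9,-1],"twist":0},{"offset":[60,-1.9,-1],"twist":0},{"offset":[60,-1.9,-1],"twist":0}]'; python3 sl.py w13
```

```text
time_s: 19.98
tool_pos: [568.9, -45.9, 59.8]
orientation: [[-0.258, 0.966, 0.0], [0.966, 0.258, -0.0], [-0.001, 0.0, -1.0]]
wrist_force: [-1.0, 0.7, -2.8]
width: 0.15
gripper_force: 58.6
bar [  47.8    28.49 1928.  ]
bar [  72.89   27.7  2198.  ]
plate [ 105.42   35.6  2112.  ]
plate [ 123.93   35.01 2347.  ]
[568.8 -46.1  59.8] [ 0.12603423 -0.35256495 -2.3158809 ] 0.1565309909657162 20.025
```

```bash
python3 -m handwheel '[{"offset":[10,0,0.7],"twist":0},{"offset":[20,0,0.7],"twist":0},{"offset":[30,0,0.7],"twist":0},{"offset":[40,0,0.7],"twist":0}]'; python3 -m handwheel '[{"offset":[10,0,0],"twist":0},{"offset":[20,0,0],"twist":0},{"offset":[30,0,0],"twist":0},{"offset":[40,0,0],"twist":0},{"offset":[44,0,0],"twist":0},{"offset":[44,0,0],"twist":0}]'; python3 sl.py w14
```

```text
time_s: 20.52
tool_pos: [558.1, -5.8, 59.0]
orientation: [[-0.259, 0.966, -0.0], [0.966, 0.259, 0.0], [0.0, -0.0, -1.0]]
wrist_force: [-0.4, 0.4, -2.0]
width: 0.152
gripper_force: 58.6
time_s: 21.28
tool_pos: [547.0, 36.0, 59.0]
orientation: [[-0.259, 0.966, -0.0], [0.966, 0.259, -0.0], [-0.0, -0.0, -1.0]]
wrist_force: [0.1, 0.2, -2.9]
width: 0.153
gripper_force: 58.6
bar [  47.65   27.75 1932.  ]
bar [  72.97   27.25 2224.  ]
plate [ 105.33   34.82 2109.  ]
plate [117.23  34.52 672.  ]
[547.1  35.5  59. ] [-0.04270261 -0.11414084 -2.5157832 ] 0.15587327367211776 21.325
```

```bash
python3 -m handwheel '[{"offset":[5,0,1],"twist":0},{"offset":[10,0,2],"twist":0},{"offset":[14,0,3],"twist":0},{"offset":[14,0,4],"twist":0},{"offset":[14,0,4],"twist":0}]';python3 -m handwheel '[{"offset":[1,0,0],"twist":0},{"offset":[2,0,0],"twist":0},{"offset":[2,0,0],"twist":0}]'
```

```text
time_s: 21.95
tool_pos: [543.4, 49.2, 55.0]
orientation: [[-0.258, 0.966, -0.0], [0.966, 0.258, -0.0], [0.0, -0.0, -1.0]]
wrist_force: [0.7, 0.7, -2.1]
width: 0.154
gripper_force: 58.7
time_s: 22.32
tool_pos: [542.9, 51.2, 55.0]
orientation: [[-0.258, 0.966, 0.0], [0.966, 0.258, 0.0], [-0.0, 0.0, -1.0]]
wrist_force: [-0.1, -0.7, -2.4]
width: 0.151
gripper_force: 58.8
```

```bash
for i in 1; do python3 -m handwheel '[{"offset":[1,0,1],"twist":0},{"offset":[2,0,2],"twist":0},{"offset":[2,0,2],"twist":0}]'; done; python3 -m handwheel '[{"offset":[1,0,0.5],"twist":0},{"offset":[2,0,1],"twist":0},{"offset":[2,0,1],"twist":0}]'
```

```text
time_s: 22.7
tool_pos: [542.4, 53.0, 53.0]
orientation: [[-0.258, 0.966, 0.0], [0.966, 0.258, -0.0], [-0.0, 0.0, -1.0]]
wrist_force: [0.7, -1.2, -1.2]
width: 0.158
gripper_force: 58.9
time_s: 23.08
tool_pos: [542.4, 53.0, 52.8]
orientation: [[-0.257, 0.966, 0.001], [0.966, 0.257, -0.002], [-0.002, 0.001, -1.0]]
wrist_force: [-1.2, -6.5, 8.1]
width: 0.158
gripper_force: 59.9
```

Home: contact with the stop at about 6.5 N, with s = -115 and z on the floor. I'll release and back off upward.

```bash
python3 -m handwheel '[{"offset":[-1.5,0,-0.5],"twist":0},{"offset":[-1.5,0,-0.5],"twist":0},{"offset":[-1.5,0,-0.5],"twist":0},{"offset":[-1.5,0,-0.5],"twist":0},{"offset":[-1.5,0,-0.5],"twist":0}]' -1 && python3 -m handwheel '[{"offset":[-2,0,-40],"twist":0},{"offset":[-2,0,-90],"twist":0},{"offset":[-2,0,-150],"twist":0},{"offset":[-2,0,-200],"twist":0},{"offset":[-2,0,-200],"twist":0},{"offset":[-2,0,-200],"twist":0},{"offset":[-2,0,-200],"twist":0}]'
python3 - <<'E'
from h import *
import loc
snap('wrist','w15');loc.loc('w15',530,80);go((512.7,164,200),15)
P,im,d=cloud('w15');hsv=cv2.cvtColor(im,cv2.COLOR_RGB2HSV)
m=(cv2.inRange(hsv,(0,200,120),(6,255,255))>0)&(P[...,2]>130);q=P[m];print('knob',q.mean(0),cv2.minEnclosingCircle(q[:,:2].astype(np.float32)))
E
```

```text
time_s: 23.7
tool_pos: [542.2, 53.8, 52.5]
orientation: [[-0.258, 0.966, -0.0], [0.966, 0.258, 0.0], [0.0, -0.0, -1.0]]
wrist_force: [-0.8, 0.6, -0.0]
width: 0.994
gripper_force: 0.0
time_s: 24.58
tool_pos: [541.7, 51.6, 251.0]
orientation: [[-0.258, 0.966, -0.003], [0.966, 0.258, -0.001], [0.0, -0.003, -1.0]]
wrist_force: [-1.1, 0.7, -0.2]
width: 0.999
gripper_force: 0.0
w15 yellow [246 114  69  10 544] [525.  118.2  46.6] ((523.1917724609375, 118.06053161621094), (79.58122253417969, 9.485638618469238), 14.929840087890625)
w15 wood [263  92  37   3 108] [518.8 144.4  48.3] zmax 82.05851173418955 top ((518.4400634765625, 144.2466583251953), (34.5667610168457, 0.09171909093856812), 14.973116874694824)
w15 wood [274 158  15  45 557] [541.6  58.7  72.6] zmax 79.11537297038467 top ((543.1395874023438, 53.44414520263672), (15.154021263122559, 42.016544342041016), 14.471905708312988)
t 24.625 tcp [541.8  51.6 251.1] yaw 14.97 -> offset [116.1   1.   51.1] twist -0.03 F [ 0.3 -0.1 -0.6] q [-34.  19.  30. 103. -11.  61.  15.] w 1.001 g 0.0
knob [513.  163.7 149.5] ((514.542236328125, 156.28121948242188), 24.010311126708984)
```

Fin at (543.1,53.4) and knob at (512.9,163.8), so the distance is about 115 mm and the holder is home. Next the knob, with shut fingers.

```bash
python3 -m handwheel '[{"offset":[40,1,0],"twist":0},{"offset":[80,1,20],"twist":0},{"offset":[116,1,45],"twist":0},{"offset":[116,1,66],"twist":0},{"offset":[116,1,66],"twist":0},{"offset":[116,1,66],"twist":0}]' 1 60 && python3 -m handwheel '[{"offset":[0,0,5],"twist":0},{"offset":[0,0,10],"twist":0},{"offset":[0,0,14],"twist":0},{"offset":[0,0,14],"twist":0},{"offset":[0,0,14],"twist":0}]';python3 -c "
from h import *
go((512.7,164,160),15)"
```

```text
time_s: 25.38
tool_pos: [514.3, 163.2, 186.9]
orientation: [[-0.257, 0.966, 0.0], [0.966, 0.257, -0.0], [-0.0, 0.0, -1.0]]
wrist_force: [0.8, -0.5, 0.3]
width: -0.001
gripper_force: 0.0
time_s: 26.0
tool_pos: [513.9, 164.0, 172.6]
orientation: [[-0.258, 0.966, 0.0], [0.966, 0.258, 0.0], [0.0, 0.0, -1.0]]
wrist_force: [-0.4, -0.3, -0.5]
width: -0.001
gripper_force: 0.0
t 26.0 tcp [513.9 164.  172.6] yaw 14.96 -> offset [ 0.3 -1.1 12.6] twist -0.04 F [-0.4 -0.3 -0.5] q [-42.  24.  26. 108. -13.  51.   5.] w -0.001 g 0.0
```

```bash
python3 -m handwheel '[{"offset":[0,-1,4],"twist":0},{"offset":[0,-1,7],"twist":0},{"offset":[0,-1,9],"twist":0},{"offset":[0,-1,9],"twist":0}]';python3 -m handwheel '[{"offset":[0,0,2],"twist":0},{"offset":[0,0,2],"twist":0}]';python3 -m handwheel '[{"offset":[0,0,2],"twist":0},{"offset":[0,0,2],"twist":0}]';python3 -m handwheel '[{"offset":[0,0,2],"twist":0},{"offset":[0,0,2],"twist":0}]'
```

```text
time_s: 26.5
tool_pos: [512.7, 163.6, 163.3]
orientation: [[-0.258, 0.966, -0.0], [0.966, 0.258, -0.0], [-0.0, -0.0, -1.0]]
wrist_force: [-0.3, -0.7, 0.7]
width: -0.0
gripper_force: 0.0
time_s: 26.75
tool_pos: [512.7, 163.7, 161.4]
orientation: [[-0.258, 0.966, -0.0], [0.966, 0.258, -0.0], [-0.0, -0.0, -1.0]]
wrist_force: [0.2, -0.7, 0.5]
width: -0.003
gripper_force: 0.0
time_s: 27.0
tool_pos: [512.7, 163.7, 159.3]
orientation: [[-0.258, 0.966, -0.0], [0.966, 0.258, -0.0], [-0.0, -0.0, -1.0]]
wrist_force: [0.4, -1.2, -0.6]
width: -0.008
gripper_force: 0.0
time_s: 27.25
tool_pos: [512.7, 163.7, 157.3]
orientation: [[-0.258, 0.966, -0.0], [0.966, 0.258, -0.0], [-0.0, -0.0, -1.0]]
wrist_force: [0.2, 0.1, -0.5]
width: 0.003
gripper_force: 0.0
```

```bash
python3 -m handwheel '[{"offset":[0,0,2],"twist":0},{"offset":[0,0,2],"twist":0}]';python3 -m handwheel '[{"offset":[0,0,2],"twist":0},{"offset":[0,0,2],"twist":0}]'
python3 - <<'E'
from h import *
import time
snap('scene','s16');snap('side','d16')
for f in('s0','d0','s16','d16'):
    P,im,d=cloud(f);hsv=cv2.cvtColor(im,cv2.COLOR_RGB2HSV)
    m=(cv2.inRange(hsv,(0,180,100),(6,255,255))>0)&(P[...,2]>100)&(abs(P[...,0]-513)<30)&(abs(P[...,1]-160)<30);q=P[m]
    print(f,len(q),q.mean(0) if len(q) else 0,q[:,2].max() if len(q) else 0, q[:,2].min() if len(q) else 0)
go((512.7,164,140),15)
E
```

```text
time_s: 27.5
tool_pos: [512.7, 163.7, 155.3]
orientation: [[-0.258, 0.966, -0.0], [0.966, 0.258, -0.0], [-0.0, -0.0, -1.0]]
wrist_force: [-0.4, 0.2, -0.3]
width: -0.0
gripper_force: 0.0
time_s: 27.75
tool_pos: [512.7, 163.7, 153.3]
orientation: [[-0.258, 0.966, -0.0], [0.966, 0.258, -0.0], [-0.0, -0.0, -1.0]]
wrist_force: [0.2, -0.1, -0.8]
width: 0.001
gripper_force: 0.0
s0 108 [518.35183251 159.86742649 146.72242357] 155.19522086655888 131.59498204215947
d0 94 [511.89125306 156.62526123 145.91651356] 154.00090683668384 131.4234775436837
s16 102 [518.88965422 159.53855353 146.60943074] 156.79043143217734 132.19893491064818
d16 95 [511.90623247 156.58952445 146.08740331] 153.74406588748343 133.71962010552352
t 27.85 tcp [512.8 163.7 153.5] yaw 14.97 -> offset [ 0.3 -0.  13.5] twist -0.03 F [ 0.6 -0.4  0.1] q [-42.  26.  25. 109. -14.  48.   5.] w 0.003 g 0.0
```

Run:
```python
from h import *
np.set_printoptions(precision=1,suppress=True)
a=np.radians(15);R=np.array([[-np.sin(a),np.cos(a),0],[np.cos(a),np.sin(a),0],[0,0,-1]])
snap('wrist','w16')
for f,t in(('w8',[586,-103.6,73.3]),('w16',env.state()['tool_pos'])):
    for c in(274,288):
        uv=[(c,r) for r in range(246,290,4)];print(f,c);print(((bydepth(f,uv)-np.array(t))@R)[:,[0,2]].T)
```

```text
w8 274
[[-24.7 -28.2 -31.6 -35.5  12.5  12.3  12.4  12.6  12.4  12.2  12.5]
 [ 70.3  70.2  69.8  70.3 -27.9 -31.4 -35.3 -39.3 -42.4 -45.4 -48.9]]
w8 288
[[-24.7 -28.3 -32.  -35.6  12.2  12.6  12.7  12.5  12.5  12.4  12.3]
 [ 70.4  70.4  70.5  70.4 -27.3 -31.9 -35.8 -39.2 -42.5 -45.7 -48.7]]
w16 274
[[  6.1   3.2   0.7  -1.6  12.2  12.4  12.3  12.5  12.5  12.4  12.6]
 [  4.1   4.9   4.7   4.  -27.2 -31.4 -35.1 -39.  -42.4 -45.5 -49. ]]
w16 288
[[  5.9   3.2   0.7  -2.1  12.5  12.2  12.5  12.2  12.6  12.8  12.6]
 [  4.5   4.9   4.6   4.9 -27.8 -31.1 -35.5 -38.4 -42.5 -46.2 -49. ]]
```

The depth image shows the fingertips are really about 25 mm behind the TCP, not 14 mm ahead of it. That explains the weak grip and the missed contact here. The knob top is still about 30 mm below the tips, so I'll go down guided by force.

```bash
python3 -m handwheel '[{"offset":[0,0,6],"twist":0},{"offset":[0,0,12],"twist":0},{"offset":[0,0,18],"twist":0},{"offset":[0,0,22],"twist":0},{"offset":[0,0,22],"twist":0}]';for i in 1; do python3 -m handwheel '[{"offset":[0,0,2],"twist":0},{"offset":[0,0,2],"twist":0}]'; done; python3 -m handwheel '[{"offset":[0,0,2],"twist":0},{"offset":[0,0,2],"twist":0}]';python3 -m handwheel '[{"offset":[0,0,2],"twist":0},{"offset":[0,0,2],"twist":0}]';python3 -m handwheel '[{"offset":[0,0,2],"twist":0},{"offset":[0,0,2],"twist":0}]'
```

```text
time_s: 28.52
tool_pos: [512.5, 163.6, 131.1]
orientation: [[-0.258, 0.966, -0.001], [0.966, 0.258, -0.0], [-0.0, -0.001, -1.0]]
wrist_force: [-0.5, -0.2, 0.6]
width: -0.002
gripper_force: 0.0
time_s: 28.78
tool_pos: [512.8, 163.7, 129.5]
orientation: [[-0.258, 0.966, 0.0], [0.966, 0.258, 0.0], [-0.0, 0.0, -1.0]]
wrist_force: [-0.2, -0.3, -0.5]
width: -0.002
gripper_force: 0.0
time_s: 29.02
tool_pos: [513.1, 163.8, 127.8]
orientation: [[-0.258, 0.966, 0.0], [0.966, 0.258, 0.0], [0.0, 0.001, -1.0]]
wrist_force: [-0.3, -0.9, 3.1]
width: 0.001
gripper_force: 1.7
time_s: 29.28
tool_pos: [513.1, 163.8, 125.6]
orientation: [[-0.258, 0.966, 0.001], [0.966, 0.258, 0.0], [0.0, 0.001, -1.0]]
wrist_force: [0.1, -0.4, 4.0]
width: -0.001
gripper_force: 1.9
time_s: 29.52
tool_pos: [513.1, 163.8, 123.5]
orientation: [[-0.258, 0.966, 0.001], [0.966, 0.258, 0.0], [-0.0, 0.001, -1.0]]
wrist_force: [-0.1, -0.2, 2.5]
width: 0.002
gripper_force: 2.0
```

```bash
python3 -m handwheel '[{"offset":[0,0,3],"twist":0},{"offset":[0,0,6],"twist":0},{"offset":[0,0,9],"twist":0},{"offset":[0,0,12],"twist":0},{"offset":[0,0,14],"twist":0},{"offset":[0,0,14],"twist":0}]';python3 -m handwheel '[{"offset":[0,0,2],"twist":0},{"offset":[0,0,2],"twist":0}]'; python3 -m handwheel '[{"offset":[0,0,2],"twist":0},{"offset":[0,0,2],"twist":0}]';python3 -m handwheel '[{"offset":[0,0,2],"twist":0},{"offset":[0,0,2],"twist":0}]'
```

```text
time_s: 30.28
tool_pos: [513.0, 163.8, 109.4]
orientation: [[-0.258, 0.966, 0.0], [0.966, 0.258, 0.0], [-0.0, 0.0, -1.0]]
wrist_force: [0.8, 0.1, 5.4]
width: 0.002
gripper_force: 2.8
time_s: 30.52
tool_pos: [513.1, 163.8, 107.5]
orientation: [[-0.258, 0.966, 0.0], [0.966, 0.258, 0.0], [0.0, 0.0, -1.0]]
wrist_force: [0.3, 0.1, 5.6]
width: -0.0
gripper_force: 3.0
time_s: 30.78
tool_pos: [513.1, 163.8, 105.7]
orientation: [[-0.258, 0.966, 0.0], [0.966, 0.258, 0.0], [0.0, 0.001, -1.0]]
wrist_force: [-1.2, -1.0, 8.2]
width: 0.002
gripper_force: 4.1
time_s: 31.02
tool_pos: [513.1, 163.8, 103.8]
orientation: [[-0.258, 0.966, 0.0], [0.966, 0.258, 0.0], [0.0, 0.001, -1.0]]
wrist_force: [-0.8, -0.0, 9.3]
width: 0.001
gripper_force: 5.0
```

The force steps up at about 106, which matches 22 mm of travel, so the foot is on the plate. I'll hold, then release.

```bash
python3 -m handwheel '[{"offset":[0,0,0.5],"twist":0},{"offset":[0,0,0.5],"twist":0},{"offset":[0,0,0.5],"twist":0},{"offset":[0,0,0.5],"twist":0},{"offset":[0,0,0.5],"twist":0},{"offset":[0,0,0.5],"twist":0},{"offset":[0,0,0.5],"twist":0},{"offset":[0,0,0.5],"twist":0},{"offset":[0,0,0.5],"twist":0},{"offset":[0,0,0.5],"twist":0},{"offset":[0,0,0.5],"twist":0},{"offset":[0,0,0.5],"twist":0}]' && python3 -m handwheel '[{"offset":[0,0,-4],"twist":0},{"offset":[0,0,-9],"twist":0},{"offset":[0,0,-15],"twist":0},{"offset":[0,0,-22],"twist":0},{"offset":[0,0,-32],"twist":0},{"offset":[0,0,-60],"twist":0},{"offset":[0,0,-100],"twist":0},{"offset":[-60,0,-140],"twist":0},{"offset":[-116,0,-150],"twist":0},{"offset":[-116,0,-150],"twist":0},{"offset":[-116,0,-150],"twist":0},{"offset":[-116,0,-150],"twist":0}]'
python3 - <<'E'
from h import *
import loc
snap('wrist','w17');loc.loc('w17',530,80);loc.loc('w15',530,80)
P,im,d=cloud('w17');hsv=cv2.cvtColor(im,cv2.COLOR_RGB2HSV)
m=(cv2.inRange(hsv,(0,200,120),(6,255,255))>0)&(P[...,2]>100);q=P[m];print('knob',np.median(q,0))
E
```

```text
time_s: 32.52
tool_pos: [513.1, 163.8, 103.5]
orientation: [[-0.258, 0.966, 0.001], [0.966, 0.258, 0.0], [0.0, 0.001, -1.0]]
wrist_force: [-1.7, -0.0, 10.7]
width: 0.001
gripper_force: 5.2
time_s: 34.02
tool_pos: [541.8, 53.3, 252.2]
orientation: [[-0.261, 0.965, -0.002], [0.965, 0.261, 0.0], [0.001, -0.002, -1.0]]
wrist_force: [0.6, 0.8, 0.0]
width: -0.003
gripper_force: 0.0
w17 yellow [246 116  68   9 522] [524.9 118.9  47.1] ((524.75537109375, 118.69046020507812), (75.64561462402344, 8.71686840057373), 15.039053916931152)
w17 wood [262  94  37   3 110] [518.7 144.2  46.7] zmax 79.08297255573979 top ((517.9135131835938, 144.1187744140625), (35.13893508911133, 0.08585810661315918), 14.962854385375977)
w17 wood [260 119  54   7  62] [537.  116.8  46.7] zmax 50.58468004367097 top ((533.8575439453125, 115.60550689697266), (57.303829193115234, 6.601439476013184), 21.610450744628906)
w17 wood [273 159  15  46 460] [541.2  61.2  71.3] zmax 79.04432600374747 top ((542.9442138671875, 53.04669189453125), (15.624336242675781, 43.35493850708008), 15.486200332641602)
w15 yellow [246 114  69  10 544] [525.  118.2  46.6] ((523.1917724609375, 118.06053161621094), (79.58122253417969, 9.485638618469238), 14.929840087890625)
w15 wood [263  92  37   3 108] [518.8 144.4  48.3] zmax 82.05851173418955 top ((518.4400634765625, 144.2466583251953), (34.5667610168457, 0.09171909093856812), 14.973116874694824)
w15 wood [274 158  15  45 557] [541.6  58.7  72.6] zmax 79.11537297038467 top ((543.1395874023438, 53.44414520263672), (15.154021263122559, 42.016544342041016), 14.471905708312988)
knob [513.  163.8 149.1]
```

```bash
python3 -c "
from h import *
print(env.hand_in())"
```

```text
the job is handed in; nothing more can be done
None
```

I handed the job in at about 34 s: the brass holder is home against the red stop, the foot was held on the plate for over a second, and the knob is back up. No verdict came back, and I last checked the black holder and spool mid-run and didn't re-measure the bottle and maul.

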